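# Slide the stop board home in the packing jig and lock it

## Task

With the fingertips only, push the wooden stop board along its two rails toward the boxed set until you feel it drop into its locating notches, level at both ends. Then push the wooden turn-button by its peg all the way round over the end of the dropped board, so that the board cannot lift out. Do not grasp or lift anything, and leave the boxed set and the things beside the jig where they are.

Things in the scene. Friction and masses are not known exactly. Their poses are not given: they have to be found in the camera images.
- jig: Fixed wooden packing jig; base plate 400 (x) x 296 (y) x 8 mm on the table. x runs along its two rails from the open near end toward the boxed set and back fence, y to the left, z up. Origin: on the table, 10 mm beyond mid-plate. Rails: x -200 to +90 mm, |y| 90 to 126 mm, top z 30 mm; free space above the plate between them. Guide strips outside the rails: |y| 126 to 140 mm, top z 54 mm.
- board_home (a point): Point fixed to the jig at x = y = 0, z = 22 mm: the stop board's origin is here (within 3 mm) when it is home, its four feet in four notches in the rails (26 mm long, 8 mm deep; inner lanes at x 20 to 46 mm, outer lanes at x -46 to -20 mm). Home, the board proper is at z 32 to 50 mm and the notch walls stop it.
- stop_board: Loose wooden board 90 (x) x 250 (y) x 18 mm on four 10 mm feet, about 0.3 kg, across both rails, 1 mm free at each end. Origin: centre, under the feet; axes as the jig's. Riding on the rails its origin is at z 30 mm (board at z 40 to 58); starts 60 to 110 mm from home on the -x side. Waxed: slides with 1 to 2 N, straight if pushed near the middle of the near edge; at home a firm stop.
- turn_button (a joint): Angle (rad) of a dark wooden bar 62 x 14 x 10 mm, underside z 54 mm, on top of the left (+y) guide. 0: along the guide, peg end toward -x; negative (to -0.7): peg end swung outward, as it starts; 1.57 (stop): square over the board's end. At angle a the peg is 45 mm from the pivot toward jig (-cos a, -sin a). About 1 N at the peg turns it; it stays put. A board not dropped blocks it.
- button_peg (a point): Centre of the top of the turn-button's upright round peg, 14 mm in diameter; the peg stands from z = 64 to 88 mm above the table.
- button_pivot (a point): Pivot of the turn-button, on the top of the left guide strip, at x = 0, y = 133, z = 54 mm of the jig.
- boxed_set: Boxed gift set in a printed carton, 101 (x) x 141 (y) x 45 mm, loose on the jig's plate between the board's home and the back fence; 10 mm or more beyond the home board. Origin: centre of the underside. To be left alone.
- tape_roll: Roll of grey tape lying flat, 107 mm across, 48 mm high, on the table to the right of the jig. Origin: centre of the underside. To be left alone.
- ribbon_spool: Ribbon spool with white flanges lying flat, 68 mm across, 34 mm high, on the table to the right of the jig. Origin: under it, 28 mm from the spool's axis. To be left alone.
- marker: Marker with a black cap lying on the table to the left of the jig, 17 x 135 x 16 mm. Origin: centre of the underside. To be left alone.

How it is judged:
By the outcome, as a careful person would: the job done as asked, in the order asked, and still so for the second after the job is handed in, with the robot touching nothing.
It also fails if it takes over 54 s, if anything falls off the work surface, if the arm or the gripper's body presses on something with over 40 N, if the wrist force passes 120 N, or if a joint passes its speed limit or range.

## Robot

A 6-joint arm with a two-finger parallel gripper is mounted at the origin on the work surface; the furniture and walls round the work are solid. World frame = base frame: x ahead of the robot, y to its left, z up, the work surface at z = 0. Lengths are in m, angles in degrees, forces in N, time in s.
With the tool pointing down it reaches from about 0.35 to 0.875 m from the base axis. Payload 4.2 kg.
Tool frame: the origin (TCP) lies at the very end of the fingers, on their centre line; the grasp point (between the pads) lies 19 mm behind it; z points along the fingers, y is the line along which they close (so a half turn about z gives the same grasp; the last joint's range is limited). The gripper opens to 87 mm and grips with 3 to 60 N. Pads are 19 mm wide; open, the fingers measure 117 mm over their backs; the gripper's body (75 mm by 190 mm) begins 51 mm behind the grasp point.
Start: joints at [-55.944, 22.042, 0.453, 0, -68.411, -14.817], TCP at [0.206, -0.59, 0.223] pointing down, gripper open.
Joint ranges: [-179.83, 179.83], [-69.29, 118.12], [-61.27, 80.66], [-181.25, 117.63], [-171.15, -9.14], [-177.46, 177.46]. Speed limits (degrees/s): [159.86, 159.86, 180, 180, 180, 180].

## Interface

Orientations are given as a 3x3 rotation matrix whose columns are the frame's x, y, z axes.
In Python, from station import * gives the robot as it stands.
- The arm moves only by the shell command python3 -m pendant 'ROWS'. ROWS is JSON, a list of rows, each an object of numbers: "x", "y", "z": the shift along the world's x, y, z normalised to -1 to 1, where 1 is 250 mm; "rx", "ry", "rz": the turn, a rotation vector about the world's x, y, z normalised to -1 to 1, where 1 is 180 degrees; "claw": the opening, from 0 (shut) to 1 (fully open). A call has exactly 8 rows; each row is the pose to reach, as a shift and turn from the pose commanded when the call began, turning the shorter way round; what a row does not reach only later rows make up. A row lasts 1/8 s, in which the tool goes at most 62.5 mm and 10.7 degrees, less where a joint would pass 70% of its speed; a pose out of reach is approached as far as the arm can. A call with a number of a shift or a turn outside -1 to 1 is refused whole. A call with a gripper value outside its range is refused whole. The fingers move at their own pace and stop on an object; the grip force is fixed at half the most. Time passes only in rows, so rows that repeat a pose let the fingers close, or fill a call up. It gives the time, the measured TCP pose, the force, the opening and the grip force at its end, in the units of the state.
- sense(): the state, without advancing time (a new reading comes with each control period).
- capture(name): name is "scene" or "top" or "wrist"; returns a dict with "color" (384x512x3 uint8, red, green, blue), "mtx" (3x3 intrinsics, pixels), "world_to_cam" (4x4, takes a point from world to camera coordinates). Camera axes: x right, y up, looking along -z (the intrinsics and any distortion apply to the point x, -y, -z); pixel columns grow to the right and rows downward; lengths in m; the calibration is good to about 2 mm. A picture is of the moment at which its call begins. There is no depth.
- finish_job(): hands the job in; it is judged then, once.
Trained networks look in a picture, given as the dict that the camera call returned (one of the last four; its "shot" number tells which), for a name from the list of things; names that differ only in an ending like _2 or _b are one class to them, and where a whole thing is asked for, a point or a joint stands for the part that bears it (a point fixed in the world has none). Each returns a list of dicts, best first, with "conf" (0 to 1); they miss things now and then, are a little off and sometimes report something else, mostly with a low value. They report only what shows in the picture. A call takes as long as a camera call.
- search_frame(picture, label): "centre" ([column, row] in pixels, amid what is visible of it).
- regions_of(picture, label): "region" (384x512 bool, what is visible of it) and "centre" ([column, row] in pixels, amid what is visible of it).
The state is a dict: "time_s": time; "joints": joint angles; "joint_velocities": joint speeds; "effort": joint torques, N m; "tcp_pos": TCP position; "ee_rot": TCP orientation; "wrist_force": force on the tool from outside, world axes, zero at the start; "moment": the same for the moment, N m; "gripper_width": opening from 0.0 (shut) to 1.0 (fully open); "gripper_force": force on a finger pad.
Only numpy, scipy, OpenCV 4.12 (cv2) and the standard library are available. Lean on these libraries where they do the work, as an engineer would, in place of code of your own. Each camera call takes 0.05 s, during which the arm holds its last target. There are 200 camera calls.

## Working session

There is one attempt and no reset: what is moved stays moved. The work goes in short steps, Python scripts to look and compute and a shell command to move; the robot and the scene stay as the last step left them, time stands still between calls to the robot, and variables do not carry over. Pictures are saved under pics/ and viewed, at most 10 in all, crops included, and the job is handed in when it is done.

```bash
mkdir -p pics; cat > h.py <<'E'
from station import *
import numpy as np, cv2
def ray(p,uv,z):
    W=p["world_to_cam"];R=W[:3,:3];t=W[:3,3];c=-R.T@t
    a=np.linalg.solve(p["mtx"],[uv[0],uv[1],1]);d=R.T@np.array([a[0],-a[1],-a[2]])
    return c+d*(z-c[2])/d[2]
def proj(p,P):
    W=p["world_to_cam"];q=W[:3,:3]@np.array(P)+W[:3,3];u=p["mtx"]@np.array([q[0],-q[1],-q[2]]);return u[:2]/u[2]
E
python3 - <<'E'
from h import *
for n in["top","scene"]:
    p=capture(n);cv2.imwrite(f"pics/{n}0.png",cv2.resize(p["color"][:,:,::-1],None,fx=1.5,fy=1.5))
    for l,z in[("jig",.03),("stop_board",.058),("turn_button",.064),("button_peg",.088),("button_pivot",.06),("boxed_set",.05),("tape_roll",.048),("ribbon_spool",.034),("marker",.016)]:
        for r in search_frame(p,l)[:2]: print(n,l,round(r["conf"],2),np.round(r["centre"]),ray(p,r["centre"],z).round(3))
E
```

```text
top jig 0.74 [267. 203.] [ 0.581 -0.064  0.03 ]
top stop_board 0.56 [269. 224.] [ 0.519 -0.07   0.058]
top turn_button 0.42 [220. 202.] [0.576 0.067 0.064]
top button_peg 0.5 [218. 201.] [0.577 0.072 0.088]
top button_pivot 0.85 [267. 201.] [ 0.584 -0.062  0.06 ]
top boxed_set 0.68 [276. 163.] [ 0.695 -0.086  0.05 ]
top tape_roll 0.57 [361. 243.] [ 0.471 -0.328  0.048]
top ribbon_spool 0.77 [348. 193.] [ 0.615 -0.296  0.034]
top marker 0.51 [199. 165.] [0.692 0.138 0.016]
top marker 0.42 [352. 193.] [ 0.616 -0.311  0.016]
scene jig 0.8 [284. 225.] [ 0.488 -0.018  0.03 ]
scene stop_board 0.66 [276. 204.] [ 0.526 -0.056  0.058]
scene turn_button 0.64 [244. 230.] [0.563 0.065 0.064]
scene button_peg 0.64 [240. 231.] [0.561 0.089 0.088]
scene button_pivot 0.75 [283. 222.] [ 0.485 -0.003  0.06 ]
scene boxed_set 0.59 [227. 184.] [ 0.687 -0.074  0.05 ]
scene tape_roll 0.71 [326. 165.] [ 0.456 -0.278  0.048]
scene ribbon_spool 0.71 [278. 152.] [ 0.618 -0.29   0.034]
scene ribbon_spool 0.31 [282. 224.] [ 0.491 -0.015  0.034]
scene marker 0.75 [186. 245.] [0.693 0.139 0.016]
```

View pics/top0.png

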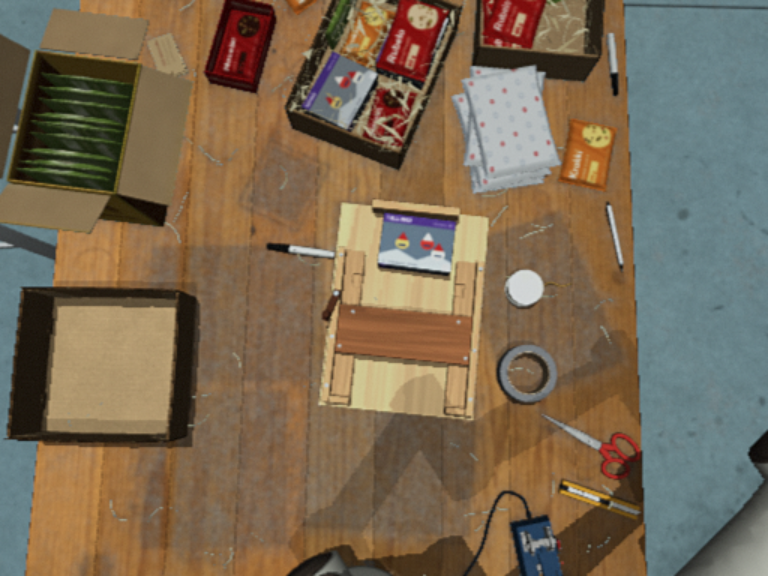

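View pics/scene0.png

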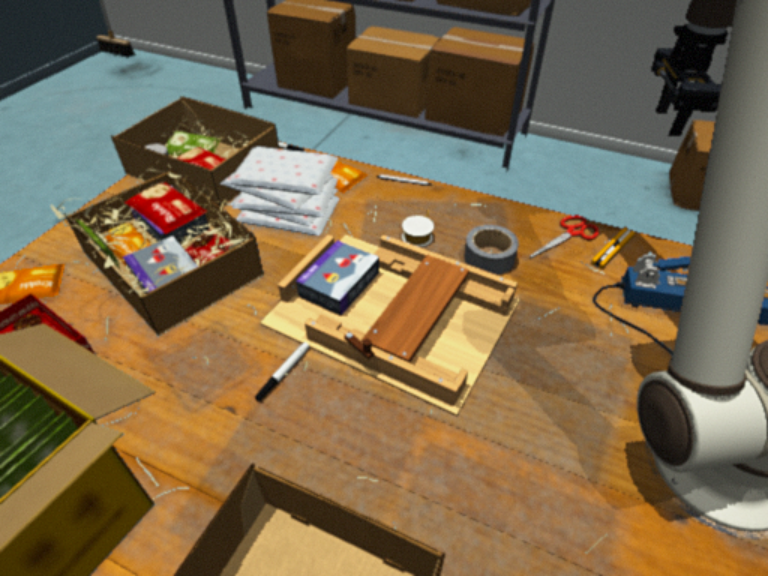

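The pictures show the jig yawed by about -6°, with plate corners in the 1.5x top view at (341,203), (489,217), (472,418) and (320,404). The board covers (335..475, 305..362), with the button at (332,304), peg end outward.

```bash
cat >> h.py <<'E'
def rect(p,l,z):
    r=regions_of(p,l)[0];m=r["region"];c=max(cv2.findContours(m.astype(np.uint8),0,2)[0],key=cv2.contourArea)
    P=np.array([ray(p,q[0],z)[:2] for q in c],np.float32)
    return r["conf"],cv2.minAreaRect(P*1000)
E
python3 - <<'E'
from h import *
p=capture("top")
C=np.array([ray(p,np.array(q)/1.5,.008)[:2] for q in[(341,203),(489,217),(472,418),(320,404)]])
print(C.round(3)); mid=C.mean(0); ex=(C[0]+C[1]-C[2]-C[3]);L=np.linalg.norm(ex)/2;ex/=2*L
print("len",L,"mid",mid,"yaw",np.degrees(np.arctan2(ex[1],ex[0])),"origin",mid+.01*ex)
o=mid+.01*ex; ey=np.array([-ex[1],ex[0]])
for l,z in[("jig",.008),("stop_board",.058),("turn_button",.064),("boxed_set",.053)]: print(l,rect(p,l,z))
for q in[(335,307),(341,350),(475,316),(470,363)]:
    d=ray(p,np.array(q)/1.5,.058)[:2]-o; print((d@ex).round(3),(d@ey).round(3))
P=ray(p,[218,201],.088)[:2]
for P in[P,o+.133*ey]: print(P, (P-o)@ex,(P-o)@ey)
print(sense()["ee_rot"].round(3))
E
```

```text
[[ 0.785  0.057]
 [ 0.762 -0.238]
 [ 0.369 -0.204]
 [ 0.391  0.086]]
len 0.395073713740654 mid [ 0.57669909 -0.07471636] yaw -4.593406073404147 origin [ 0.58666697 -0.0755172 ]
jig (0.71, ((583.6744384765625, -66.67491149902344), (307.9771728515625, 411.9848937988281), 85.14160919189453))
stop_board (0.85, ((523.8189697265625, -67.00665283203125), (247.19998168945312, 90.4823989868164), 85.39167785644531))
turn_button (0.68, ((575.4034423828125, 67.4884033203125), (17.488689422607422, 60.992332458496094), 65.30000305175781))
boxed_set (0.72, ((696.4707641601562, -90.03622436523438), (140.7858123779297, 108.5013656616211), 82.84577941894531))
-0.026 0.133
-0.105 0.113
-0.018 -0.129
-0.105 -0.126
[0.57740497 0.07127237] -0.020987773195819036 0.14557635780148503
[0.59731817 0.05705561] 2.7037331234329313e-17 0.13300000000000003
[[-0.944 -0.33  -0.   ]
 [-0.33   0.944  0.   ]
 [ 0.     0.    -1.   ]]
```

```bash
python3 -m pendant '[{"x":0.15,"y":0.15,"claw":0.6},{"x":0.3,"y":0.35,"rz":-0.03,"claw":0.6},{"x":0.45,"y":0.55,"rz":-0.07,"claw":0.6},{"x":0.6,"y":0.7,"rz":-0.1,"claw":0.6},{"x":0.75,"y":0.85,"rz":-0.133,"claw":0.6},{"x":0.85,"y":0.95,"rz":-0.133,"claw":0.6},{"x":0.92,"y":1,"rz":-0.133,"claw":0.6},{"x":0.92,"y":1,"rz":-0.133,"claw":0.6}]'
python3 -m pendant '[{"y":0.2,"claw":0.6},{"y":0.4,"claw":0.6},{"y":0.6,"claw":0.6},{"y":0.8,"claw":0.6},{"y":1,"z":-0.1,"claw":0.6},{"y":1.11,"z":-0.2,"claw":0.6},{"y":1.11,"z":-0.3,"claw":0.6},{"y":1.11,"z":-0.3,"claw":0.6}]'
```

```text
$[0]: bad value
$[0]: bad value
```

```bash
python3 -m pendant '[{"x":0.15,"y":0.15,"z":0,"rx":0,"ry":0,"rz":0,"claw":0.6},{"x":0.3,"y":0.35,"z":0,"rx":0,"ry":0,"rz":-0.03,"claw":0.6},{"x":0.45,"y":0.55,"z":0,"rx":0,"ry":0,"rz":-0.07,"claw":0.6},{"x":0.6,"y":0.7,"z":0,"rx":0,"ry":0,"rz":-0.1,"claw":0.6},{"x":0.75,"y":0.85,"z":0,"rx":0,"ry":0,"rz":-0.133,"claw":0.6},{"x":0.85,"y":0.95,"z":0,"rx":0,"ry":0,"rz":-0.133,"claw":0.6},{"x":0.92,"y":1,"z":0,"rx":0,"ry":0,"rz":-0.133,"claw":0.6},{"x":0.92,"y":1,"z":0,"rx":0,"ry":0,"rz":-0.133,"claw":0.6}]'
```

```text
time_s: 2.25
tcp_pos: [0.4369, -0.3397, 0.2225]
ee_rot: [[-0.997, 0.08, 0.0], [0.08, 0.997, -0.0], [-0.0, -0.0, -1.0]]
wrist_force: [-0.4, 0.2, -0.2]
gripper_width: 0.601
gripper_force: 0.0
```

```bash
python3 -m pendant '[{"x":0,"y":0.2,"z":0,"rx":0,"ry":0,"rz":0,"claw":0.6},{"x":0,"y":0.4,"z":0,"rx":0,"ry":0,"rz":0,"claw":0.6},{"x":0,"y":0.6,"z":0,"rx":0,"ry":0,"rz":0,"claw":0.6},{"x":0,"y":0.8,"z":0,"rx":0,"ry":0,"rz":0,"claw":0.6},{"x":0,"y":0.95,"z":0,"rx":0,"ry":0,"rz":0,"claw":0.6},{"x":0,"y":1,"z":0,"rx":0,"ry":0,"rz":0,"claw":0.6},{"x":0,"y":1,"z":0,"rx":0,"ry":0,"rz":0,"claw":0.6},{"x":0,"y":1,"z":0,"rx":0,"ry":0,"rz":0,"claw":0.6}]'
python3 - <<'E'
from h import *
p=capture("wrist");cv2.imwrite("pics/w1.png",cv2.resize(p["color"][:,:,::-1],None,fx=1.5,fy=1.5))
for l,z in[("jig",.008),("stop_board",.058),("turn_button",.064)]:
    try: print(l,rect(p,l,z))
    except Exception as e: print(l,e)
for r in search_frame(p,"button_peg"): print(r,ray(p,r["centre"],.088))
E
```

```text
time_s: 3.25
tcp_pos: [0.436, -0.0912, 0.2225]
ee_rot: [[-0.997, 0.084, -0.0], [0.084, 0.997, -0.0], [0.0, -0.0, -1.0]]
wrist_force: [-0.9, 0.2, 0.5]
gripper_width: 0.598
gripper_force: 0.0
jig (0.62, ((461.9356689453125, -59.10441589355469), (319.1717834472656, 169.9294891357422), 85.68587493896484))
stop_board (0.81, ((498.961181640625, -67.01913452148438), (249.353271484375, 51.2933235168457), 85.4967041015625))
turn_button list index out of range
```

View pics/w1.png

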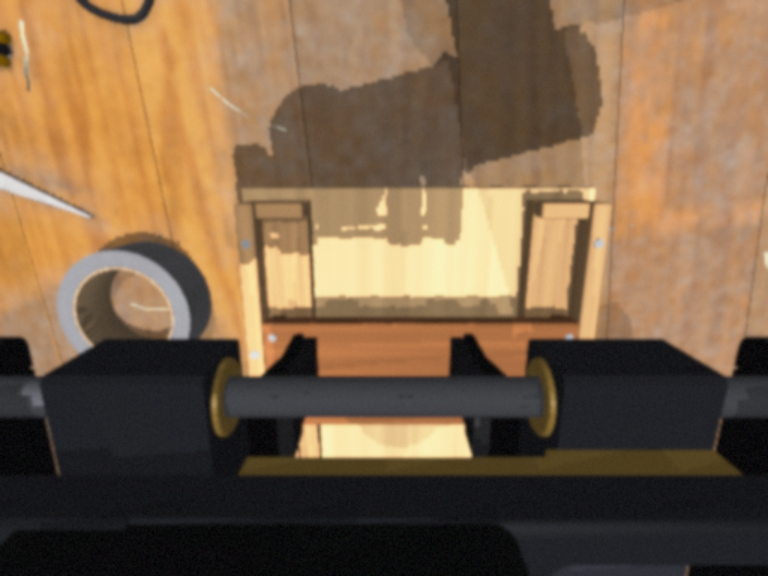

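The view is flipped (up = -x). The plate's near corners are at (242,188) and (597,188), and the board's near edge runs (265,320) to (580,322), square to the rails.

```bash
python3 - <<'E'
from h import *
p=capture("wrist")
f=lambda q,z:ray(p,np.array(q)/1.5,z)[:2]
a,b=f((242,188),.008),f((597,188),.008); ey=(b-a);print("W",np.linalg.norm(ey));ey/=np.linalg.norm(ey);ex=np.array([ey[1],-ey[0]])
print(a,b,"yaw",np.degrees(np.arctan2(ex[1],ex[0])),"o",(a+b)/2+.21*ex)
c,d=f((264,321),.058),f((581,321),.058);print("board near",c,d,(c+d)/2,np.linalg.norm(c-d))
E
```

```text
W 0.29491541649504266
[ 0.36630737 -0.20207172] [0.39109894 0.09179982] yaw -4.822164344797455 o [ 0.58795984 -0.07278925]
board near [ 0.46746646 -0.18619917] [0.4882273  0.06023436] [ 0.47784688 -0.0629824 ] 0.2473064841907444
```

```bash
python3 -m pendant '[{"x":-0.01,"y":0.06,"z":-0.1,"rx":0,"ry":0,"rz":0,"claw":0.6},{"x":-0.01,"y":0.12,"z":-0.25,"rx":0,"ry":0,"rz":0,"claw":0.6},{"x":-0.01,"y":0.12,"z":-0.4,"rx":0,"ry":0,"rz":0,"claw":0.6},{"x":-0.01,"y":0.12,"z":-0.55,"rx":0,"ry":0,"rz":0,"claw":0.6},{"x":-0.01,"y":0.12,"z":-0.65,"rx":0,"ry":0,"rz":0,"claw":0.6},{"x":-0.01,"y":0.12,"z":-0.72,"rx":0,"ry":0,"rz":0,"claw":0.6},{"x":-0.01,"y":0.12,"z":-0.75,"rx":0,"ry":0,"rz":0,"claw":0.6},{"x":-0.01,"y":0.12,"z":-0.75,"rx":0,"ry":0,"rz":0,"claw":0.6}]'
```

```text
time_s: 4.55
tcp_pos: [0.4335, -0.0602, 0.0349]
ee_rot: [[-0.997, 0.082, -0.001], [0.082, 0.997, -0.0], [0.001, -0.0, -1.0]]
wrist_force: [0.1, -0.1, -0.5]
gripper_width: 0.604
gripper_force: 0.0
```

```bash
python3 -m pendant '[{"x":0.05,"y":-0.004,"z":0,"rx":0,"ry":0,"rz":0,"claw":0.6},{"x":0.1,"y":-0.008,"z":0,"rx":0,"ry":0,"rz":0,"claw":0.6},{"x":0.14,"y":-0.012,"z":0,"rx":0,"ry":0,"rz":0,"claw":0.6},{"x":0.18,"y":-0.015,"z":0,"rx":0,"ry":0,"rz":0,"claw":0.6},{"x":0.22,"y":-0.018,"z":0,"rx":0,"ry":0,"rz":0,"claw":0.6},{"x":0.26,"y":-0.022,"z":0,"rx":0,"ry":0,"rz":0,"claw":0.6},{"x":0.3,"y":-0.025,"z":0,"rx":0,"ry":0,"rz":0,"claw":0.6},{"x":0.33,"y":-0.028,"z":0,"rx":0,"ry":0,"rz":0,"claw":0.6}]'
python3 -m pendant '[{"x":0.01,"y":-0.001,"z":0,"rx":0,"ry":0,"rz":0,"claw":0.6},{"x":0.02,"y":-0.002,"z":0,"rx":0,"ry":0,"rz":0,"claw":0.6},{"x":0.03,"y":-0.003,"z":0,"rx":0,"ry":0,"rz":0,"claw":0.6},{"x":0.035,"y":-0.003,"z":0,"rx":0,"ry":0,"rz":0,"claw":0.6},{"x":0.04,"y":-0.003,"z":0,"rx":0,"ry":0,"rz":0,"claw":0.6},{"x":0.045,"y":-0.004,"z":0,"rx":0,"ry":0,"rz":0,"claw":0.6},{"x":0.05,"y":-0.004,"z":0,"rx":0,"ry":0,"rz":0,"claw":0.6},{"x":0.052,"y":-0.004,"z":0,"rx":0,"ry":0,"rz":0,"claw":0.6}]'
```

```text
time_s: 5.55
tcp_pos: [0.5166, -0.0671, 0.0349]
ee_rot: [[-0.997, 0.082, -0.0], [0.082, 0.997, -0.0], [0.0, -0.0, -1.0]]
wrist_force: [-2.0, -1.0, 0.3]
gripper_width: 0.6
gripper_force: 0.6
time_s: 6.55
tcp_pos: [0.5296, -0.068, 0.0352]
ee_rot: [[-0.997, 0.082, 0.001], [0.082, 0.997, 0.0], [-0.001, 0.0, -1.0]]
wrist_force: [-1.4, -0.5, 0.1]
gripper_width: 0.6
gripper_force: 0.3
```

```bash
python3 -m pendant '[{"x":0.004,"y":0,"z":0,"rx":0,"ry":0,"rz":0,"claw":0.6},{"x":0.008,"y":-0.001,"z":0,"rx":0,"ry":0,"rz":0,"claw":0.6},{"x":0.012,"y":-0.001,"z":0,"rx":0,"ry":0,"rz":0,"claw":0.6},{"x":0.014,"y":-0.001,"z":0,"rx":0,"ry":0,"rz":0,"claw":0.6},{"x":0.016,"y":-0.001,"z":0,"rx":0,"ry":0,"rz":0,"claw":0.6},{"x":0.018,"y":-0.001,"z":0,"rx":0,"ry":0,"rz":0,"claw":0.6},{"x":0.02,"y":-0.002,"z":0,"rx":0,"ry":0,"rz":0,"claw":0.6},{"x":0.02,"y":-0.002,"z":0,"rx":0,"ry":0,"rz":0,"claw":0.6}]'
```

```text
time_s: 7.55
tcp_pos: [0.5341, -0.0685, 0.0351]
ee_rot: [[-0.997, 0.082, 0.0], [0.082, 0.997, 0.0], [-0.0, 0.0, -1.0]]
wrist_force: [-1.1, 0.2, 0.3]
gripper_width: 0.599
gripper_force: 0.4
```

```bash
python3 -m pendant '[{"x":0.004,"y":0,"z":0,"rx":0,"ry":0,"rz":0,"claw":0.6},{"x":0.006,"y":0,"z":0,"rx":0,"ry":0,"rz":0,"claw":0.6},{"x":0.008,"y":-0.001,"z":0,"rx":0,"ry":0,"rz":0,"claw":0.6},{"x":0.01,"y":-0.001,"z":0,"rx":0,"ry":0,"rz":0,"claw":0.6},{"x":0.012,"y":-0.001,"z":0,"rx":0,"ry":0,"rz":0,"claw":0.6},{"x":0.014,"y":-0.001,"z":0,"rx":0,"ry":0,"rz":0,"claw":0.6},{"x":0.016,"y":-0.001,"z":0,"rx":0,"ry":0,"rz":0,"claw":0.6},{"x":0.016,"y":-0.001,"z":0,"rx":0,"ry":0,"rz":0,"claw":0.6}]'
python3 - <<'E'
from h import *
p=capture("scene");cv2.imwrite("pics/s2.png",cv2.resize(p["color"][150:270,180:360,::-1],None,fx=4,fy=4,interpolation=2))
E
```

```text
time_s: 8.55
tcp_pos: [0.5346, -0.069, 0.0344]
ee_rot: [[-0.997, 0.083, -0.007], [0.083, 0.997, -0.0], [0.007, -0.001, -1.0]]
wrist_force: [-8.7, 1.7, 3.8]
gripper_width: 0.599
gripper_force: 4.0
```

View pics/s2.png

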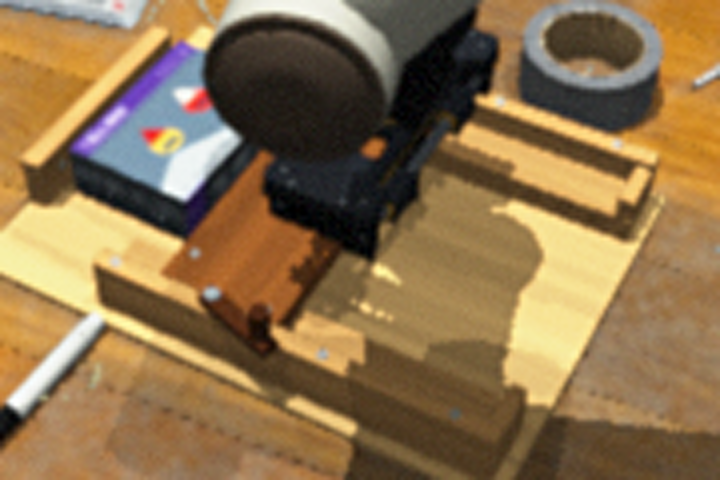

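The board meets a firm stop (8.7 N) at the expected home position and its left end looks dropped. I'll back off, rise and check that it is level.

```bash
python3 -m pendant '[{"x":-0.05,"y":0.004,"z":0,"rx":0,"ry":0,"rz":0,"claw":0.3},{"x":-0.12,"y":0.01,"z":0,"rx":0,"ry":0,"rz":0,"claw":0},{"x":-0.2,"y":0.016,"z":0.1,"rx":0,"ry":0,"rz":0,"claw":0},{"x":-0.3,"y":0.016,"z":0.25,"rx":0,"ry":0,"rz":0,"claw":0},{"x":-0.4,"y":0.016,"z":0.45,"rx":0,"ry":0,"rz":0,"claw":0},{"x":-0.45,"y":0.016,"z":0.65,"rx":0,"ry":0,"rz":0,"claw":0},{"x":-0.45,"y":0.016,"z":0.75,"rx":0,"ry":0,"rz":0,"claw":0},{"x":-0.45,"y":0.016,"z":0.75,"rx":0,"ry":0,"rz":0,"claw":0}]'
python3 - <<'E'
from h import *
o=np.array([.588,-.073]);ex=np.array([.9965,-.084]);ey=np.array([.084,.9965])
J=lambda P:np.array([(P[:2]-o)@ex,(P[:2]-o)@ey]).round(4)
for n in["top","scene"]:
    p=capture(n);r=search_frame(p,"button_peg")
    for q in r[:1]:print(n,"peg",q["conf"],q["centre"],ray(p,q["centre"],.083),J(ray(p,q["centre"],.083)))
    print("pred pivot",proj(p,[*(o+.133*ey),.064]))
    if n=="top":
        c=rect(p,"stop_board",.05);print(c,J(np.array(c[1][0])/1000));print(rect(p,"turn_button",.064))
        cv2.imwrite("pics/t3.png",cv2.resize(p["color"][120:290,200:340,::-1],None,fx=3.5,fy=3.5,interpolation=2))
    else: 
        im=p["color"].copy()
        for z in(.05,.058): # outline of board top at home / riding
            pts=np.array([proj(p,[*(o+a*ex+b*ey),z]) for a,b in[(-.045,-.125),(.045,-.125),(.045,.125),(-.045,.125)]])
            print(z,pts.round(1).tolist())
        cv2.imwrite("pics/s3.png",cv2.resize(im[150:270,180:360,::-1],None,fx=4,fy=4,interpolation=2))
E
```

```text
time_s: 9.6
tcp_pos: [0.4274, -0.0645, 0.2251]
ee_rot: [[-0.997, 0.082, 0.009], [0.082, 0.997, 0.001], [-0.009, 0.002, -1.0]]
wrist_force: [1.2, -0.9, -0.7]
gripper_width: 0.004
gripper_force: 0.0
top peg 0.53 [217.0, 204.4] [0.56858873 0.0741717  0.083     ] [-0.0317  0.145 ]
pred pivot [223.22628971 194.35802195]
(0.83, ((588.9635009765625, -74.20230102539062), (249.86892700195312, 91.96726989746094), 85.1037368774414)) [ 0.0011 -0.0011]
(0.65, ((574.8547973632812, 67.74588012695312), (16.258546829223633, 59.60071563720703), 63.549137115478516))
scene peg 0.75 [243.8, 228.1] [0.55828522 0.07473437 0.083     ] [-0.042   0.1447]
pred pivot [232.0721365  223.40296307]
0.05 [[292.2, 173.9], [265.3, 164.1], [219.3, 218.3], [249.2, 231.7]]
0.058 [[292.4, 171.9], [265.4, 162.0], [219.1, 216.3], [249.1, 229.6]]
```

View pics/t3.png

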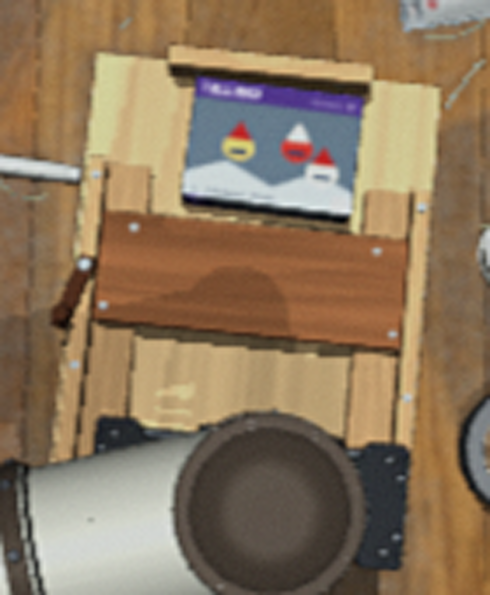

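View pics/s3.png

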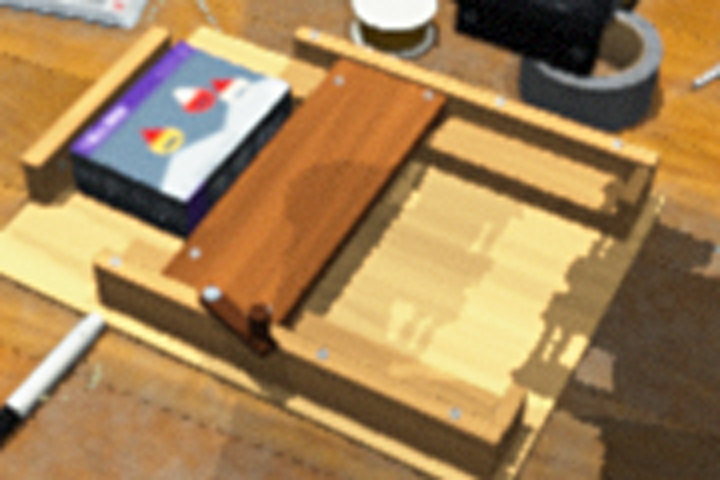

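The board is home and level. In s3 its right near corner is at (447,100), giving full-frame (291.7,175) against 173.9 predicted for home and 171.9 riding. The left far corner (220.8,218) also matches home. The peg is at about jig (-42,149). I'll go outside it with the fingers shut.

```bash
python3 -m pendant '[{"x":0.08,"y":0.1,"z":0,"rx":0,"ry":0,"rz":0,"claw":0},{"x":0.18,"y":0.24,"z":0,"rx":0,"ry":0,"rz":0,"claw":0},{"x":0.28,"y":0.38,"z":0,"rx":0,"ry":0,"rz":0,"claw":0},{"x":0.38,"y":0.52,"z":0,"rx":0,"ry":0,"rz":0,"claw":0},{"x":0.48,"y":0.64,"z":0,"rx":0,"ry":0,"rz":0,"claw":0},{"x":0.54,"y":0.72,"z":0,"rx":0,"ry":0,"rz":0,"claw":0},{"x":0.555,"y":0.74,"z":0,"rx":0,"ry":0,"rz":0,"claw":0},{"x":0.555,"y":0.74,"z":0,"rx":0,"ry":0,"rz":0,"claw":0}]'
python3 - <<'E'
from h import *
o=np.array([.588,-.073]);ex=np.array([.9965,-.084]);ey=np.array([.084,.9965])
J=lambda P:np.array([(P[:2]-o)@ex,(P[:2]-o)@ey]).round(4)
print(J(sense()["tcp_pos"]))
p=capture("wrist");cv2.imwrite("pics/w4.png",p["color"][:,:,::-1])
for q in search_frame(p,"button_peg")[:1]:print(q["conf"],q["centre"],J(ray(p,q["centre"],.083)))
E
```

```text
time_s: 10.9
tcp_pos: [0.5638, 0.1199, 0.2216]
ee_rot: [[-0.997, 0.082, -0.002], [0.082, 0.997, -0.001], [0.002, -0.001, -1.0]]
wrist_force: [0.2, -0.6, 0.2]
gripper_width: 0.004
gripper_force: 0.0
[-0.0403  0.1902]
0.62 [207.8, 194.2] [-0.0318  0.1402]
```

View pics/w4.png

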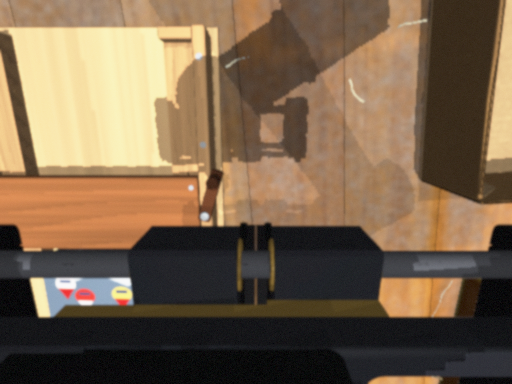

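The wrist view shows the peg at about (217,177), roughly jig (-44,147), as expected; the network's centre is mid-bar. I'll descend, then push toward jig -y.

```bash
python3 -m pendant '[{"x":0.005,"y":0,"z":-0.1,"rx":0,"ry":0,"rz":0,"claw":0},{"x":0.005,"y":0,"z":-0.22,"rx":0,"ry":0,"rz":0,"claw":0},{"x":0.005,"y":0,"z":-0.34,"rx":0,"ry":0,"rz":0,"claw":0},{"x":0.005,"y":0,"z":-0.46,"rx":0,"ry":0,"rz":0,"claw":0},{"x":0.005,"y":0,"z":-0.54,"rx":0,"ry":0,"rz":0,"claw":0},{"x":0.005,"y":0,"z":-0.58,"rx":0,"ry":0,"rz":0,"claw":0},{"x":0.005,"y":0,"z":-0.6,"rx":0,"ry":0,"rz":0,"claw":0},{"x":0.005,"y":0,"z":-0.6,"rx":0,"ry":0,"rz":0,"claw":0}]'
python3 -m pendant '[{"x":-0.003,"y":-0.03,"z":0,"rx":0,"ry":0,"rz":0,"claw":0},{"x":-0.005,"y":-0.06,"z":0,"rx":0,"ry":0,"rz":0,"claw":0},{"x":-0.007,"y":-0.09,"z":0,"rx":0,"ry":0,"rz":0,"claw":0},{"x":-0.01,"y":-0.12,"z":0,"rx":0,"ry":0,"rz":0,"claw":0},{"x":-0.012,"y":-0.15,"z":0,"rx":0,"ry":0,"rz":0,"claw":0},{"x":-0.015,"y":-0.18,"z":0,"rx":0,"ry":0,"rz":0,"claw":0},{"x":-0.017,"y":-0.2,"z":0,"rx":0,"ry":0,"rz":0,"claw":0},{"x":-0.017,"y":-0.2,"z":0,"rx":0,"ry":0,"rz":0,"claw":0}]'
```

```text
time_s: 12.0
tcp_pos: [0.5657, 0.1201, 0.073]
ee_rot: [[-0.997, 0.082, 0.001], [0.082, 0.997, 0.0], [-0.001, 0.0, -1.0]]
wrist_force: [0.0, 0.0, -0.2]
gripper_width: 0.006
gripper_force: 0.0
time_s: 13.0
tcp_pos: [0.5614, 0.0697, 0.0726]
ee_rot: [[-0.997, 0.082, 0.0], [0.082, 0.997, -0.0], [-0.0, -0.0, -1.0]]
wrist_force: [-0.2, 0.8, -0.4]
gripper_width: 0.004
gripper_force: 0.0
```

```bash
python3 -m pendant '[{"x":-0.001,"y":-0.012,"z":0,"rx":0,"ry":0,"rz":0,"claw":0},{"x":-0.002,"y":-0.024,"z":0,"rx":0,"ry":0,"rz":0,"claw":0},{"x":-0.003,"y":-0.036,"z":0,"rx":0,"ry":0,"rz":0,"claw":0},{"x":-0.004,"y":-0.048,"z":0,"rx":0,"ry":0,"rz":0,"claw":0},{"x":-0.005,"y":-0.06,"z":0,"rx":0,"ry":0,"rz":0,"claw":0},{"x":-0.006,"y":-0.07,"z":0,"rx":0,"ry":0,"rz":0,"claw":0},{"x":-0.007,"y":-0.076,"z":0,"rx":0,"ry":0,"rz":0,"claw":0},{"x":-0.007,"y":-0.076,"z":0,"rx":0,"ry":0,"rz":0,"claw":0}]'
python3 - <<'E'
from h import *
o=np.array([.588,-.073]);ex=np.array([.9965,-.084]);ey=np.array([.084,.9965])
J=lambda P:np.array([(P[:2]-o)@ex,(P[:2]-o)@ey]).round(4)
print(J(sense()["tcp_pos"]))
p=capture("scene");cv2.imwrite("pics/s5.png",cv2.resize(p["color"][150:270,180:360,::-1],None,fx=4,fy=4,interpolation=2))
for q in search_frame(p,"button_peg")[:1]:print(q["conf"],q["centre"],J(ray(p,q["centre"],.083)))
E
```

```text
time_s: 14.0
tcp_pos: [0.5594, 0.0511, 0.0726]
ee_rot: [[-0.997, 0.082, -0.0], [0.082, 0.997, -0.0], [0.0, -0.0, -1.0]]
wrist_force: [0.5, 1.7, -0.4]
gripper_width: 0.006
gripper_force: 0.7
[-0.0389  0.1212]
```

View pics/s5.png

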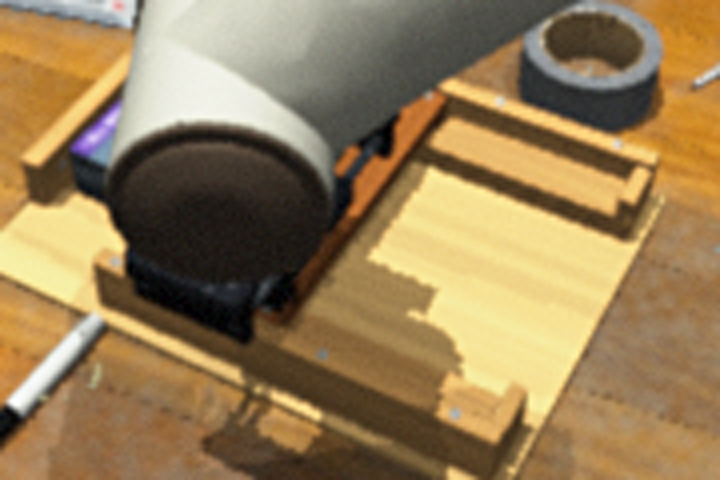

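The robot hides the peg here, but the 1.7 N contact says it followed, to about 45°. Next I'll go round to its -x side and push toward jig +x.

```bash
python3 -m pendant '[{"x":0.003,"y":0.03,"z":0,"rx":0,"ry":0,"rz":0,"claw":0},{"x":0.005,"y":0.06,"z":0,"rx":0,"ry":0,"rz":0,"claw":0},{"x":-0.05,"y":0.065,"z":0,"rx":0,"ry":0,"rz":0,"claw":0},{"x":-0.102,"y":0.069,"z":0,"rx":0,"ry":0,"rz":0,"claw":0},{"x":-0.102,"y":0.069,"z":0,"rx":0,"ry":0,"rz":0,"claw":0},{"x":-0.11,"y":0,"z":0,"rx":0,"ry":0,"rz":0,"claw":0},{"x":-0.115,"y":-0.083,"z":0,"rx":0,"ry":0,"rz":0,"claw":0},{"x":-0.115,"y":-0.083,"z":0,"rx":0,"ry":0,"rz":0,"claw":0}]'
python3 -m pendant '[{"x":0.03,"y":-0.004,"z":0,"rx":0,"ry":0,"rz":0,"claw":0},{"x":0.055,"y":-0.008,"z":0,"rx":0,"ry":0,"rz":0,"claw":0},{"x":0.08,"y":-0.012,"z":0,"rx":0,"ry":0,"rz":0,"claw":0},{"x":0.105,"y":-0.017,"z":0,"rx":0,"ry":0,"rz":0,"claw":0},{"x":0.13,"y":-0.022,"z":0,"rx":0,"ry":0,"rz":0,"claw":0},{"x":0.155,"y":-0.028,"z":0,"rx":0,"ry":0,"rz":0,"claw":0},{"x":0.175,"y":-0.033,"z":0,"rx":0,"ry":0,"rz":0,"claw":0},{"x":0.18,"y":-0.035,"z":0,"rx":0,"ry":0,"rz":0,"claw":0}]'
```

```text
time_s: 15.1
tcp_pos: [0.5304, 0.0283, 0.0725]
ee_rot: [[-0.996, 0.085, -0.0], [0.085, 0.996, -0.0], [0.0, -0.0, -1.0]]
wrist_force: [0.3, 0.2, 0.3]
gripper_width: 0.002
gripper_force: 0.0
time_s: 16.1
tcp_pos: [0.5752, 0.0208, 0.0717]
ee_rot: [[-0.997, 0.083, -0.002], [0.083, 0.997, -0.001], [0.002, -0.001, -1.0]]
wrist_force: [-0.9, -0.3, -0.6]
gripper_width: 0.004
gripper_force: 0.6
```

```bash
python3 -m pendant '[{"x":0.004,"y":0,"z":0,"rx":0,"ry":0,"rz":0,"claw":0},{"x":0.008,"y":-0.001,"z":0,"rx":0,"ry":0,"rz":0,"claw":0},{"x":0.012,"y":-0.001,"z":0,"rx":0,"ry":0,"rz":0,"claw":0},{"x":0.016,"y":-0.002,"z":0,"rx":0,"ry":0,"rz":0,"claw":0},{"x":0.019,"y":-0.002,"z":0,"rx":0,"ry":0,"rz":0,"claw":0},{"x":0.022,"y":-0.002,"z":0,"rx":0,"ry":0,"rz":0,"claw":0},{"x":0.024,"y":-0.002,"z":0,"rx":0,"ry":0,"rz":0,"claw":0},{"x":0.024,"y":-0.002,"z":0,"rx":0,"ry":0,"rz":0,"claw":0}]'
```

```text
time_s: 17.1
tcp_pos: [0.5777, 0.0216, 0.0722]
ee_rot: [[-0.997, 0.082, -0.008], [0.082, 0.997, -0.0], [0.008, -0.001, -1.0]]
wrist_force: [-10.7, 4.0, 6.4]
gripper_width: 0.007
gripper_force: 5.7
```

The peg is at its stop (about 11 N, against 1 N to turn it), where expected. I'll back away along jig -x, rise and look.

```bash
python3 -m pendant '[{"x":-0.04,"y":0.003,"z":0,"rx":0,"ry":0,"rz":0,"claw":0},{"x":-0.1,"y":0.008,"z":0,"rx":0,"ry":0,"rz":0,"claw":0},{"x":-0.16,"y":0.013,"z":0.05,"rx":0,"ry":0,"rz":0,"claw":0},{"x":-0.25,"y":0.013,"z":0.2,"rx":0,"ry":0,"rz":0,"claw":0},{"x":-0.4,"y":-0.05,"z":0.4,"rx":0,"ry":0,"rz":0,"claw":0},{"x":-0.5,"y":-0.15,"z":0.6,"rx":0,"ry":0,"rz":0,"claw":0},{"x":-0.55,"y":-0.25,"z":0.7,"rx":0,"ry":0,"rz":0,"claw":0},{"x":-0.55,"y":-0.25,"z":0.7,"rx":0,"ry":0,"rz":0,"claw":0}]'
python3 - <<'E'
from h import *
a=capture("top")["color"][120:270,200:340,::-1];b=capture("scene")["color"][150:270,180:360,::-1]
a=cv2.resize(a,(420,450),interpolation=2);b=cv2.resize(b,(380,253),interpolation=2);b=cv2.copyMakeBorder(b,0,197,0,0,0)
cv2.imwrite("pics/f6.png",np.hstack([a,b]))
E
```

```text
time_s: 18.1
tcp_pos: [0.4446, -0.0419, 0.2503]
ee_rot: [[-0.996, 0.083, 0.008], [0.083, 0.997, 0.002], [-0.008, 0.002, -1.0]]
wrist_force: [0.1, 0.3, -0.3]
gripper_width: 0.005
gripper_force: 0.0
```

View pics/f6.png

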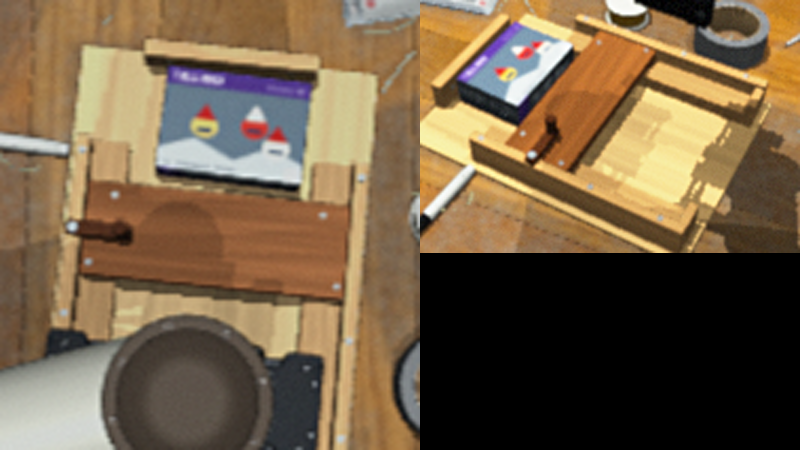

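The button lies square over the board's left end, running from (72,227) to (128,232), parallel to the board's edges. The board is home, and the box, marker and tape are in place.

```bash
python3 -c "
from station import *
print(finish_job())"
```

```text
the job is handed in; nothing more can be done
None
```

I pushed the stop board home into its notches, level at both ends, turned the button square over its end, and handed the job in after about 18 s of the 54 s; no verdict was returned.

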